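# Work the jammed plunger out of the tablet crusher

## Robot

A 7-joint arm with a two-finger parallel gripper is mounted at the origin on the work surface. World frame = base frame: x ahead of the robot, y to its left, z up, the work surface at z = 0. Lengths are in mm, angles in rad, forces in N, time in s.
With the tool pointing down it reaches from about 425 to 875 mm from the base axis. Payload 4.7 kg.
Tool frame: the origin (TCP) lies midway between the tips of the shut fingers; the grasp point (between the pads) lies 19 mm behind it; y points along the fingers, z is the direction in which the jaws open and shut, and the axes are right-handed (so a half turn about y gives the same grasp; the last joint's range is limited). The gripper opens to 87 mm and grips with 3 to 60 N. Pads are 19 mm wide; open, the fingers measure 117 mm over their backs; the gripper's body (75 mm by 190 mm) begins 51 mm behind the grasp point.
Start: joints at [0.014, 0.321, -0.07, 1.45, 0.023, 1.371, -0.057], TCP at [650.02, -0.025, 222.587] pointing down, gripper open.
Joint ranges: [-2.86, 2.86], [-0.3, 2.09], [-1.38, 1.24], [0.06, 2.45], [-1.56, 4.7], [0.09, 2.05], [-2.69, 2.69]. Speed limits (rad/s): [2.57, 2.57, 3.14, 3.14, 3.14, 3.14, 3.14].

## Interface

Orientations are given as a rotation vector (axis times angle).
In Python, from rig import env gives the robot as it stands.
- The arm moves only by the shell command python3 -m pendant 'ROWS' [OPENING]. ROWS is JSON, a list of rows, each an object with "travel": the shift along the world's x, y, z in cm, a list of three; "turn": the turn about the world's z in degrees. In form: [{"travel": [dx, dy, dz], "turn": turn}, ...]. A call has 1 to 20 rows; each row is the pose to reach, as a shift and turn from the pose commanded when the call began; what a row does not reach only later rows make up. A row lasts 1/12 s, in which the tool goes at most 41.7 mm and 7.16 degrees, less where a joint would pass 70% of its speed; a pose out of reach is approached as far as the arm can. A call with a gripper value outside its range is refused whole. OPENING is the opening, from -1 (shut) to 1 (fully open), set as the call begins (- or left out, the last holds). The fingers move at their own pace and stop on an object; the grip force is fixed at half the most. Time passes only in rows, so rows that repeat a pose let the fingers close. It gives the time, the measured TCP pose, the force and the opening at its end, in the units of the state.
- env.sense(): the state, without advancing time (a new reading comes with each control period).
- env.camera(name): name is "scene" or "side" or "wrist"; returns (picture, depth): 400x640x3 uint8, red, green, blue; 400x640 float32, mm along the optical axis (not along the pixel's ray), 0 where there is no reading.
- env.camera_params(name): a dict with "K" (3x3 intrinsics, pixels), "pose" (4x4, takes a point from camera to world coordinates); the wrist camera has in their place "mount" (4x4, takes a point from camera to tool coordinates, whose origin is the TCP and whose axes are the tool frame's). Camera axes: x right, y down, z forward; pixel columns grow to the right and rows downward; lengths in mm; the calibration is good to about 2 mm. A picture is of the moment at which its call begins: read the wrist's pose just before it. camera_params takes no time and is no camera call.
- env.close_job(): hands the job in, once; it reports no verdict.
The state is a dict: "clock": time; "joint_pos": joint angles; "dq": joint speeds; "effort": joint torques, N m; "eef_pos": TCP position; "orientation": TCP orientation; "contact_force": force on the tool from outside, world axes, zero at the start; "ft_torque": the same for the moment, N m; "gripper_width": finger opening in mm.
Only numpy, scipy, OpenCV 4.12 (cv2) and the standard library are available. Lean on these libraries where they do the work, as an engineer would, in place of code of your own. Each camera call takes 0.05 s, during which the arm holds its last target.

## Task

The grey plunger has gummed up in the tablet crusher: work it loose by twisting it back and forth while drawing it gently upwards, without lifting the crusher out of its seat (a straight pull just brings the whole crusher along). Then stand the plunger upright on its foot on the floor of the white wash tray, and leave everything else where it is.

Things in the scene. Friction and masses are not known exactly. Their poses are not given: they have to be found in the camera images.
- plunger: Grey plastic plunger, 0.18 kg, 108 mm tall, upright. Origin: centre of its foot's underside; z up its axis. From the foot: round shank, 36 mm in diameter, to 60 mm; collar, 46 mm in diameter, 60 to 66 mm; flat upright grip plate, 66 to 108 mm, 48 mm wide along x, 14 mm thick along y: pinch it across y from above. At the start its foot is 30 to 36 mm above the crusher's underside, in the bore.
- plunger_top (a point): Middle of the top edge of the plunger's grip plate, 108 mm above the plunger's origin, axes as the plunger's. Turning it about z on the spot takes 0.2 to 0.3 N m, either way. While it is being turned, it also slides up easily, if it rises no more than about 4 mm for each radian of turn.
- crusher_bore (a point): On the bore's axis, 55 mm above the crusher's underside. Below it the shank is gripped all round: rubbing of 12 to 16 N in all, always against the direction of sliding, so a straight pull lifts the crusher (7 to 8 N) too. Once the plunger's foot has risen past this point (2 mm more, to be sure) the grip lets go and it lifts freely.
- crusher: Metal tablet crusher, loose, about 0.75 kg: a square foot 90 x 90 mm, 14 mm high, with a round barrel 62 mm in diameter on it, open at the top; the barrel's rim is 74 mm above the underside. The bore is 39 mm wide (1.5 mm play round the plunger). Origin: centre of the underside; z up.
- seat: Fixed black square seat, 112 x 112 mm, that holds the crusher's foot with 2 mm play on each side so that it cannot turn: floor 6 mm thick, rim 20 mm high. Origin: centre of the underside, on the table; z up. The crusher's underside rests 6 mm above it.
- tray: Fixed white open wash tray, 240 mm along its x, 170 mm along its y, 40 mm high, walls and floor 5 mm thick. Origin: centre of the underside, on the table; z up. The cup stands in its +x half; the -x half is empty.
- cup: Bystander: steel cup, 60 mm in diameter, 55 mm high, standing in the tray's +x half. Origin: centre of the underside
- bottle_a: Bystander: white tablet jar, 66 mm in diameter, 120 mm high, beyond the seat (about 0.14 m along the seat's x, 0.06 m along its -y). Origin: centre of the underside
- carton: Bystander: white carton with a blue band, 50 x 75 x 110 mm high, beyond the seat (about 0.13 m along the seat's x, 0.06 m along its y). Origin: centre of the underside
- bottle_b: Bystander: amber bottle, 56 mm in diameter, 90 mm high, beyond the tray. Origin: centre of the underside
- pen_pot: Bystander: white pot of pens and scissors, 80 mm in diameter, 160 mm high, at the back of the table. Origin: centre of the underside
- tape_dispenser: Bystander: black tape dispenser, 150 x 50 mm, 90 mm high, near the robot. Origin: centre of the underside

How it is judged:
By the outcome, as a careful person would: the job done as asked, in the order asked, and still so for the second after the job is handed in, with the robot touching nothing.
It also fails if it takes over 72 s, if anything falls off the work surface, if the arm or the gripper's body presses on something with over 40 N, if the wrist force passes 120 N, or if a joint passes its speed limit or range.

## Working session

There is one attempt and no reset: what is moved stays moved. The work goes in short steps, Python scripts to look and compute and a shell command to move; the robot and the scene stay as the last step left them, time stands still between calls to the robot, and variables do not carry over. Pictures are saved under pics/ and viewed, and the job is handed in when it is done.

```bash
mkdir -p pics; ls; python3 - <<'E'
from rig import env
import cv2,numpy as np
s=env.sense();print(s)
for n in("scene","side","wrist"):
    p,d=env.camera(n);cv2.imwrite(f"pics/{n}0.png",p[:,:,::-1]);np.save(f"pics/{n}0.npy",d);c=env.camera_params(n);print(n,{k:np.round(v,3).tolist() for k,v in c.items()})
E
```

```text
pics
{'clock': 0.0, 'joint_pos': array([ 0.01410367,  0.32183084, -0.07011833,  1.45162514,  0.02261868,
        1.37078513, -0.05690638]), 'dq': array([ 0.00028347,  0.00060596, -0.00160994, -0.00094559,  0.00060512,
       -0.00164803, -0.00097209]), 'effort': array([-2.58547143e-04, -4.91284704e+01, -4.03903294e-01, -3.12526345e+01,
       -6.40594075e-02,  4.37659642e-02,  1.61017233e-04]), 'eef_pos': array([ 6.49472685e+02, -3.73338492e-02,  2.21481708e+02]), 'orientation': array([-1.21066931,  1.21047841, -1.20835582]), 'contact_force': array([ 0.40029401,  0.47054625, -0.01091703]), 'ft_torque': array([-0.01052873, -0.01666698,  0.0159066 ]), 'gripper_width': 86.60543784541676}
scene {'K': [[391.498, 0.0, 314.767], [0.0, 391.498, 197.226], [0.0, 0.0, 1.0]], 'pose': [[-0.571, 0.529, -0.628, 1142.958], [0.821, 0.374, -0.431, 348.976], [0.007, -0.762, -0.648, 656.819], [0.0, 0.0, 0.0, 1.0]]}
side {'K': [[472.754, 0.0, 329.976], [0.0, 472.754, 206.268], [0.0, 0.0, 1.0]], 'pose': [[0.981, -0.144, 0.13, 489.414], [-0.193, -0.669, 0.718, -698.803], [-0.016, -0.729, -0.684, 795.133], [0.0, 0.0, 0.0, 1.0]]}
wrist {'K': [[291.688, 0.0, 316.389], [0.0, 291.688, 201.642], [0.0, 0.0, 1.0]], 'mount': [[0.001, 0.958, 0.286, -77.86], [-0.0, -0.286, 0.958, -162.591], [1.0, -0.001, -0.0, -0.13], [0.0, 0.0, 0.0, 1.0]]}
```

View pics/scene0.png

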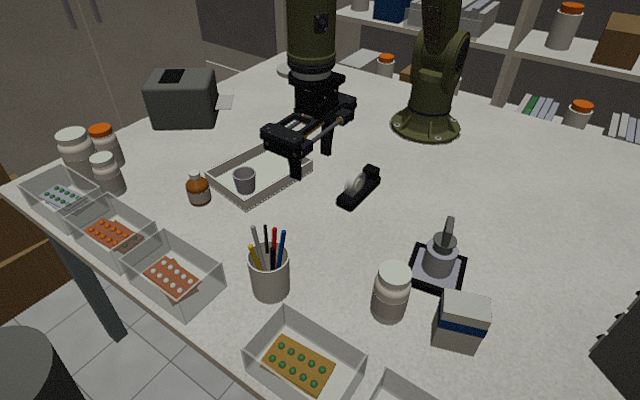

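View pics/side0.png

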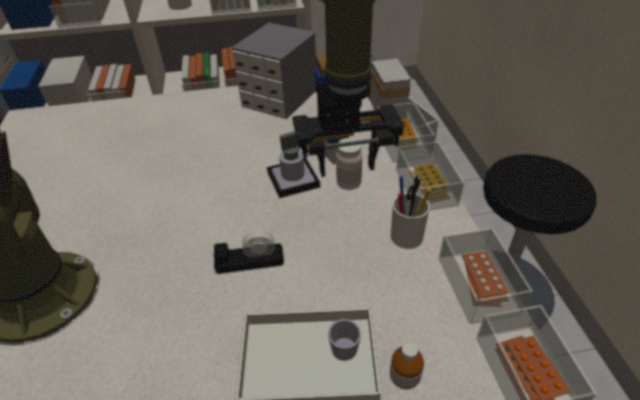

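View pics/wrist0.png

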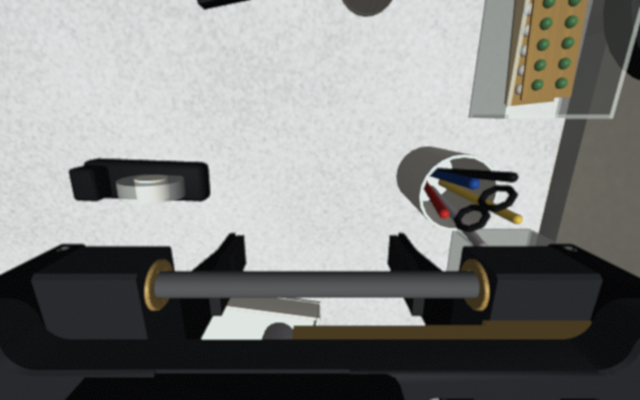

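The scene view shows the plunger at about (447,235), the seat at (438,270) and the tray at (258,172). In the side view the plunger is at (290,145) and the tray at (310,355). Next I'll measure both with depth and colour.

```bash
cat > h.py <<'E'
import numpy as np,cv2
from rig import env
def cloud(n,d,T=None):
    c=env.camera_params(n);K=c["K"];P=c["pose"] if T is None else T
    v,u=np.mgrid[:400,:640]
    p=np.stack([(u-K[0,2])/K[0,0]*d,(v-K[1,2])/K[1,1]*d,d],-1)
    w=p@P[:3,:3].T+P[:3,3]; w[d<=0]=np.nan
    return w
def ray(n,u,v,z,T=None):
    c=env.camera_params(n);K=c["K"];P=c["pose"] if T is None else T
    r=P[:3,:3]@np.array([(u-K[0,2])/K[0,0],(v-K[1,2])/K[1,1],1]);o=P[:3,3]
    return o+r*(z-o[2])/r[2]
def proj(n,X,T=None):
    c=env.camera_params(n);K=c["K"];P=c["pose"] if T is None else T
    q=P[:3,:3].T@(np.array(X)-P[:3,3]);q=K@q;return q[:2]/q[2]
E
python3 - <<'E'
from h import *
for n,b in(("scene",(400,205,480,300)),("side",(260,125,325,200))):
    d=np.load(f"pics/{n}0.npy");w=cloud(n,d);im=cv2.imread(f"pics/{n}0.png")
    x0,y0,x1,y1=b
    cv2.imwrite(f"pics/c_{n}.png",cv2.resize(im[y0:y1,x0:x1],None,fx=6,fy=6,interpolation=cv2.INTER_CUBIC))
    W=w[y0:y1,x0:x1].reshape(-1,3);g=im[y0:y1,x0:x1].max(2).ravel()
    for lo,hi in((12,24),(70,90),(100,112),(112,160)):
        m=(W[:,2]>lo)&(W[:,2]<hi)
        print(n,lo,hi,m.sum(),np.nanmedian(W[m],0).round(1) if m.sum() else '',np.nanpercentile(W[m],[2,98],axis=0).round(0).tolist() if m.sum() else '')
    m=(w[...,2]>12)&(w[...,2]<24)
    m=(im.max(2)<70)&m
    mm=np.zeros_like(m);mm[y0:y1,x0:x1]=m[y0:y1,x0:x1]
    pts=w[mm][:,:2].astype(np.float32); print("seat",cv2.minAreaRect(pts))
    # table z check
    m=(abs(w[...,2])<15); print("tablez",np.median(w[...,2][m]))
    # tray
    m=(w[...,2]>32)&(w[...,2]<46)&(im.min(2)>60);
    m&=(w[...,1]>-450)&(w[...,1]<0) 
    b=(205,140,320,210) if n=="scene" else (235,300,390,400)
    mm=np.zeros_like(m);mm[b[1]:b[3],b[0]:b[2]]=m[b[1]:b[3],b[0]:b[2]]
    pts=w[mm][:,:2].astype(np.float32);print("tray",len(pts),cv2.minAreaRect(pts),pts.min(0),pts.max(0))
E
```

```text
scene 12 24 1274 [584.7 267.5  19.6] [[509.0, 202.0, 14.0], [624.0, 314.0, 22.0]]
scene 70 90 475 [582.2 259.9  79.6] [[552.0, 231.0, 71.0], [722.0, 289.0, 89.0]]
scene 100 112 566 [671.7 305.8 108.8] [[552.0, 239.0, 101.0], [718.0, 352.0, 111.0]]
scene 112 160 507 [590.1 248.9 121. ] [[547.0, 221.0, 113.0], [722.0, 270.0, 147.0]]
seat ((565.4649658203125, 259.33306884765625), (114.74826049804688, 110.4525146484375), 10.150219917297363)
tablez -0.1486241337197498
tray 706 ((547.2048950195312, -262.6260986328125), (171.57362365722656, 287.0035095214844), 81.2746810913086) [ 415.92136 -359.53864] [ 687.86707 -157.32658]
side 12 24 821 [556.4 230.9  17.6] [[506.0, 196.0, 13.0], [622.0, 306.0, 22.0]]
side 70 90 243 [562.2 241.5  77.5] [[537.0, 226.0, 70.0], [591.0, 272.0, 88.0]]
side 100 112 116 [565.  247.5 103.6] [[543.0, 235.0, 100.0], [584.0, 257.0, 112.0]]
side 112 160 226 [560.5 250.6 132. ] [[541.0, 244.0, 113.0], [580.0, 262.0, 146.0]]
seat ((563.520751953125, 255.95236206054688), (111.05670928955078, 117.40690612792969), 10.588647842407227)
tablez -1.7979783253609867
tray 1565 ((521.7828979492188, -261.697021484375), (172.90089416503906, 240.46896362304688), 81.21459197998047) [ 392.29892 -363.64426] [ 652.4343  -160.12953]
```

View pics/c_scene.png

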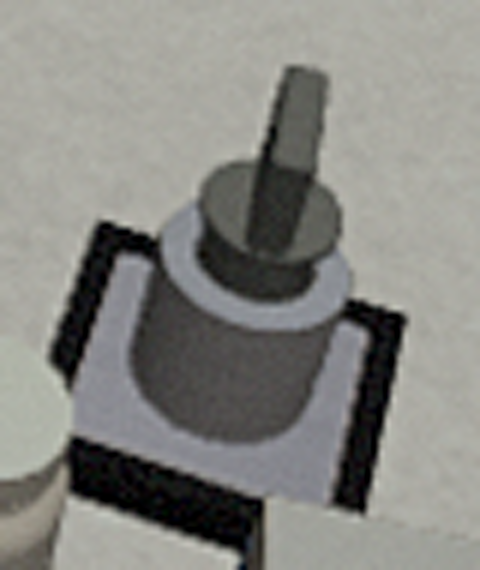

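View pics/c_side.png

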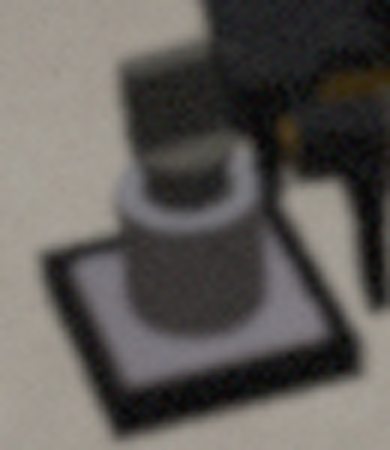

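```bash
python3 - <<'E'
from h import *
from scipy.spatial.transform import Rotation as R
s=env.sense();print(R.from_rotvec(s["orientation"]).as_matrix().round(2))
for n in("scene","side"):
    d=np.load(f"pics/{n}0.npy");w=cloud(n,d)
    m=(w[...,2]>113)&(w[...,2]<155)&(np.hypot(w[...,0]-565,w[...,1]-258)<38)
    if n=="scene": m[:, :425]=0;m[:,465:]=0;m[275:]=0
    p=w[m];q=p[:,:2].astype(np.float32);print(n,len(p),cv2.minAreaRect(q),"zmax",np.percentile(p[:,2],[50,95,99,100]))
    l=cv2.fitLine(q,cv2.DIST_HUBER,0,.01,.01).ravel();print(l,np.degrees(np.arctan2(l[1],l[0])))
    t=p[:,2]>142; print(p[t].mean(0) if t.any() else'',t.sum())
E
```

```text
[[ 0. -0.  1.]
 [-1. -0.  0.]
 [ 0. -1. -0.]]
scene 251 ((567.1011352539062, 259.2351379394531), (48.189579010009766, 14.14910888671875), 14.484809875488281) zmax [144.10748288 147.06798646 147.56908462 148.1238609 ]
[9.5317447e-01 3.0242103e-01 5.7542908e+02 2.6053040e+02] 17.603073
[568.2266842  259.44420405 145.65912389] 141
side 221 ((561.7582397460938, 253.07122802734375), (41.866966247558594, 20.01446533203125), 17.695348739624023) zmax [132.95647711 144.93272797 146.1372531  146.40057597]
[9.7933567e-01 2.0224145e-01 5.6109821e+02 2.5012701e+02] 11.668063
[559.70988742 254.08198341 144.17192831] 52
```

The scene view gives the plate top as 48.2 x 14.1 mm, which matches the given size: centre about (567,259), yaw about 14.5°, top at z about 146. The side view is partly occluded and gives (562,253), so I'll hover over it and refine with the wrist camera.

```bash
python3 -m pendant '[{"travel":[-0.5,1.5,0],"turn":6},{"travel":[-1,3,0],"turn":12},{"travel":[-1.5,4.5,0],"turn":18},{"travel":[-2,6.1,0],"turn":24},{"travel":[-2.5,7.7,0],"turn":30},{"travel":[-3,9.3,0],"turn":36},{"travel":[-3.5,10.9,0],"turn":42},{"travel":[-4,12.5,0],"turn":48},{"travel":[-4.5,14.1,0],"turn":54},{"travel":[-5,15.7,0],"turn":60},{"travel":[-5.5,17.3,0],"turn":66},{"travel":[-6,18.9,0],"turn":72},{"travel":[-6.5,20.5,0],"turn":78},{"travel":[-7,22,0],"turn":84},{"travel":[-7.5,23.5,0],"turn":90},{"travel":[-8,25,0],"turn":96},{"travel":[-8.3,25.8,0],"turn":102},{"travel":[-8.3,25.8,0],"turn":104.5},{"travel":[-8.3,25.8,0],"turn":104.5},{"travel":[-8.3,25.8,0],"turn":104.5}]' 1
cat > wl.py <<'E'
import sys
from h import *
from scipy.spatial.transform import Rotation as R
def look(name):
    s=env.sense();T=np.eye(4);T[:3,:3]=R.from_rotvec(s["orientation"]).as_matrix();T[:3,3]=s["eef_pos"]
    T=T@np.array(env.camera_params("wrist")["mount"])
    p,d=env.camera("wrist");cv2.imwrite(f"pics/{name}.png",p[:,:,::-1]);np.save(f"pics/{name}.npy",d);np.save(f"pics/{name}_T.npy",T)
    return s,p,d,T
E
python3 - <<'E'
from wl import *
s,p,d,T=look("w1");print(s["eef_pos"],s["joint_pos"].round(2),R.from_rotvec(s["orientation"]).as_matrix().round(3))
w=cloud("wrist",d,T)
m=(w[...,2]>138)&(w[...,2]<156)&(np.hypot(w[...,0]-566,w[...,1]-258)<45)
q=w[m];print(len(q),cv2.minAreaRect(q[:,:2].astype(np.float32)),np.median(q[:,2]))
E
```

```text
clock: 1.82
eef_pos: [567.0, 257.6, 222.2]
orientation: [-1.562, -0.197, 0.198]
contact_force: [0.5, 0.3, -0.3]
gripper_width: 87.1
[567.00476715 257.59217811 222.24612424] [-0.12  0.29 -0.43  1.51  0.12  1.37  1.26] [[ 0.969 -0.    -0.249]
 [ 0.249 -0.     0.969]
 [-0.001 -1.    -0.   ]]
850 ((564.6898193359375, 257.826904296875), (48.05329895019531, 13.281359672546387), 14.687561988830566) 146.6601968624043
```

View pics/w1.png

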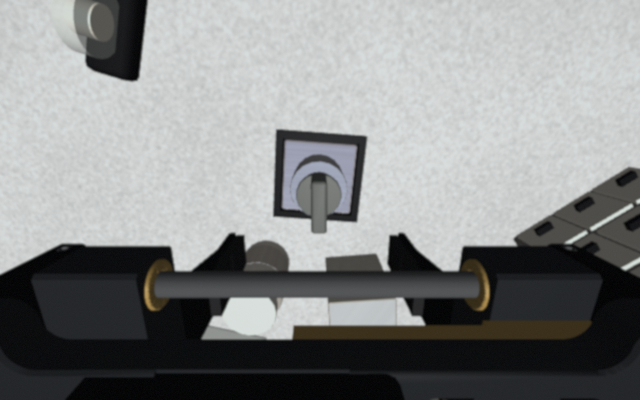

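The wrist view shows the plate at about (318,205), centred between the fingers. It measures 48 x 13.3 mm, centre (564.7,257.8), yaw 14.7°, top 146.7, which fits the expected size. Next I descend and grip.

```bash
python3 -m pendant '[{"travel":[-0.2,0,-1.5],"turn":0.3},{"travel":[-0.2,0,-3],"turn":0.3},{"travel":[-0.2,0,-4.5],"turn":0.3},{"travel":[-0.2,0,-6],"turn":0.3},{"travel":[-0.2,0,-7.5],"turn":0.3},{"travel":[-0.2,0,-9],"turn":0.3},{"travel":[-0.2,0,-10],"turn":0.3},{"travel":[-0.2,0,-10.8],"turn":0.3},{"travel":[-0.2,0,-11.2],"turn":0.3},{"travel":[-0.2,0,-11.2],"turn":0.3},{"travel":[-0.2,0,-11.2],"turn":0.3}]'
python3 - <<'E'
from wl import *
s,p,d,T=look("w2");print(s["eef_pos"],s["contact_force"])
w=cloud("wrist",d,T)
for lo,hi in((138,156),):
  m=(w[...,2]>lo)&(w[...,2]<hi)&(np.hypot(w[...,0]-566,w[...,1]-258)<32);m[250:]=0
  q=w[m];print(len(q),cv2.minAreaRect(q[:,:2].astype(np.float32)) if len(q) else'')
# crusher foot top / seat
m=(w[...,2]>10)&(w[...,2]<28)&(np.hypot(w[...,0]-566,w[...,1]-258)<85);m[250:]=0
q=w[m];print(len(q),cv2.minAreaRect(q[:,:2].astype(np.float32)))
p,d=env.camera("side");cv2.imwrite("pics/s2.png",cv2.resize(p[100:220,220:400,::-1],None,fx=4,fy=4))
E
```

```text
clock: 2.78
eef_pos: [565.3, 258.1, 111.1]
orientation: [-1.561, -0.203, 0.202]
contact_force: [0.6, 1.0, 0.9]
gripper_width: 86.9
[565.34350982 258.09653592 111.05001479] [0.57584547 0.9557292  0.92799558]
561 ((545.25537109375, 253.12908935546875), (8.165021896362305, 13.755722999572754), 15.219486236572266)
7882 ((561.3255615234375, 257.6236572265625), (105.1319580078125, 112.34284973144531), 10.255799293518066)
```

View pics/w2.png

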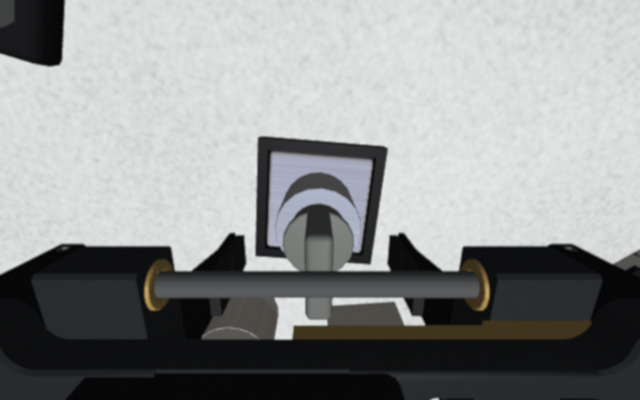

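View pics/s2.png

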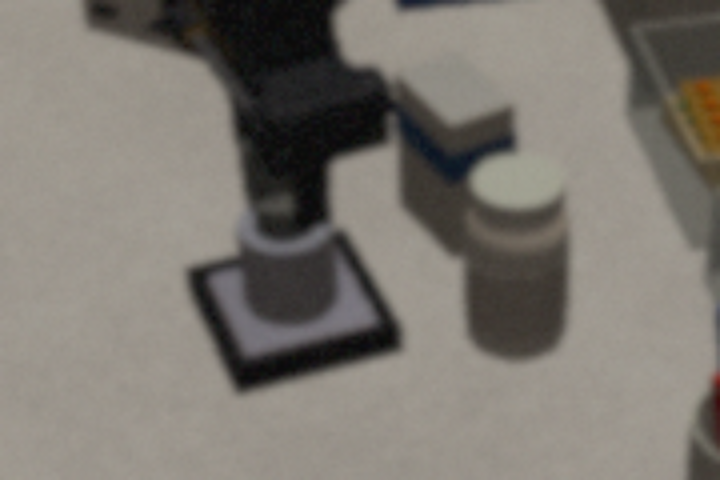

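The fingers straddle the plate at about (318,255), with its near end at x≈541. That puts the centre at about 564.5, consistent with before. Closing.

```bash
python3 -m pendant '[{"travel":[0,0,0],"turn":0},{"travel":[0,0,0],"turn":0},{"travel":[0,0,0],"turn":0},{"travel":[0,0,0],"turn":0},{"travel":[0,0,0],"turn":0},{"travel":[0,0,0],"turn":0},{"travel":[0,0,0],"turn":0},{"travel":[0,0,0],"turn":0},{"travel":[0,0,0],"turn":0},{"travel":[0,0,0],"turn":0},{"travel":[0,0,0],"turn":0},{"travel":[0,0,0],"turn":0}]' -1
python3 -c "
from rig import env
s=env.sense();print(s['contact_force'],s['ft_torque'],s['joint_pos'].round(2))"
```

```text
clock: 3.88
eef_pos: [565.0, 258.0, 110.6]
orientation: [-1.561, -0.203, 0.203]
contact_force: [0.1, 1.6, 0.9]
gripper_width: 15.3
[0.12613286 1.60881316 0.94846417] [0.63158389 0.18410308 0.00665279] [-0.13  0.37 -0.42  1.65  0.16  1.16  1.24]
```

```bash
python3 -m pendant '[{"travel":[0,0,0],"turn":5},{"travel":[0,0,0],"turn":10},{"travel":[0,0,0.02],"turn":15},{"travel":[0,0,0.04],"turn":20},{"travel":[0,0,0.06],"turn":25},{"travel":[0,0,0.08],"turn":30}]'
python3 - <<'E'
from wl import *
s,p,d,T=look("w3");print(s["eef_pos"],s["contact_force"],s["ft_torque"])
E
python3 -m pendant '[{"travel":[0,0,0],"turn":-5},{"travel":[0,0,0],"turn":-10},{"travel":[0,0,0.02],"turn":-15},{"travel":[0,0,0.04],"turn":-20},{"travel":[0,0,0.06],"turn":-25},{"travel":[0,0,0.08],"turn":-30},{"travel":[0,0,0.10],"turn":-35},{"travel":[0,0,0.12],"turn":-40},{"travel":[0,0,0.14],"turn":-45},{"travel":[0,0,0.16],"turn":-50},{"travel":[0,0,0.18],"turn":-55},{"travel":[0,0,0.20],"turn":-60}]'
python3 - <<'E'
from wl import *
s,p,d,T=look("w4");print(s["eef_pos"],s["contact_force"],s["ft_torque"])
p,d=env.camera("side");cv2.imwrite("pics/s4.png",cv2.resize(p[100:220,220:400,::-1],None,fx=4,fy=4))
E
```

```text
clock: 4.38
eef_pos: [564.5, 258.0, 110.6]
orientation: [-1.481, -0.613, 0.615]
contact_force: [-0.5, 0.7, -3.1]
gripper_width: 13.9
[564.45968345 258.00616623 110.64388843] [-0.5202512   0.71598334 -3.14716629] [ 0.37090327 -0.02500748 -0.27199656]
clock: 5.43
eef_pos: [564.7, 258.0, 112.7]
orientation: [-1.561, 0.213, -0.212]
contact_force: [0.6, 0.9, -3.2]
gripper_width: 13.4
[564.66038486 258.02757009 112.68647735] [ 0.57262489  0.88374635 -3.2052851 ] [ 0.19048061 -0.12200688  0.25284342]
```

View pics/w3.png

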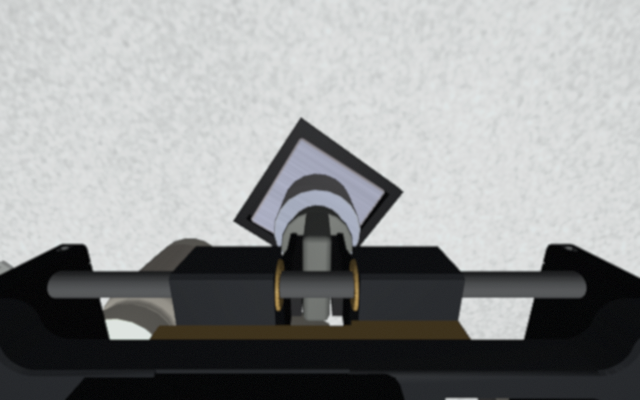

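View pics/w4.png

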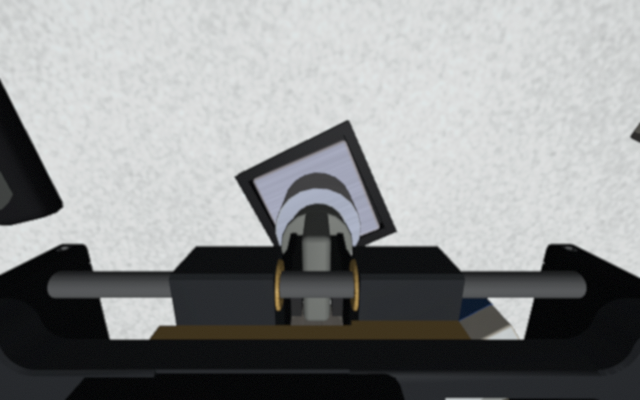

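View pics/s4.png

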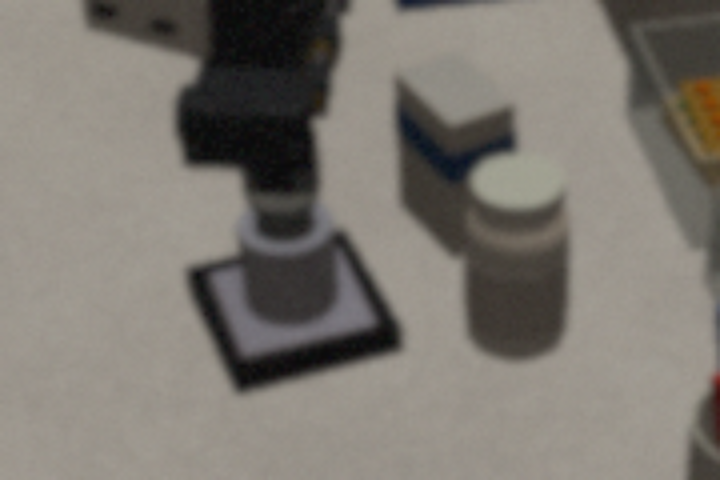

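The plunger turned with the jaws, from +30° to −30°. The crusher stayed seated, the force is about −3 N and the moment about 0.25 N m. I'll keep going, two swings per call at about 2.9 mm/rad.

```bash
python3 -m pendant '[{"travel":[0,0,0],"turn":6},{"travel":[0,0,0.03],"turn":12},{"travel":[0,0,0.06],"turn":18},{"travel":[0,0,0.09],"turn":24},{"travel":[0,0,0.12],"turn":30},{"travel":[0,0,0.15],"turn":36},{"travel":[0,0,0.18],"turn":42},{"travel":[0,0,0.21],"turn":48},{"travel":[0,0,0.24],"turn":54},{"travel":[0,0,0.27],"turn":60},{"travel":[0,0,0.27],"turn":54},{"travel":[0,0,0.3],"turn":48},{"travel":[0,0,0.33],"turn":42},{"travel":[0,0,0.36],"turn":36},{"travel":[0,0,0.39],"turn":30},{"travel":[0,0,0.42],"turn":24},{"travel":[0,0,0.45],"turn":18},{"travel":[0,0,0.48],"turn":12},{"travel":[0,0,0.51],"turn":6},{"travel":[0,0,0.54],"turn":0}]'
python3 - <<'E'
from wl import *
s,p,d,T=look("w5");print(s["eef_pos"],s["contact_force"],s["ft_torque"])
w=cloud("wrist",d,T)
m=(abs(w[...,0]-565)<52)&(abs(w[...,1]-258)<52)&(w[...,2]>72)&(w[...,2]<88);m[:180]=0;m[240:]=0
print("barrel rim z",m.sum(),np.median(w[m][:,2]))
p,d=env.camera("side");cv2.imwrite("pics/s5.png",cv2.resize(p[100:220,220:400,::-1],None,fx=4,fy=4))
# foot top height
for n in("w2","w4","w5"):
  d=np.load(f"pics/{n}.npy");w=cloud("wrist",d,np.load(f"pics/{n}_T.npy"))
  im=cv2.imread(f"pics/{n}.png").astype(int)
  m=(im[...,0]-im[...,2]>18)&(np.hypot(w[...,0]-565,w[...,1]-258)<75)
  z=w[m][:,2]; print(n,"foot",np.median(z[z<45]),"rim",np.median(z[(z>70)&(z<90)]))
E
```

```text
clock: 7.2
eef_pos: [564.7, 258.0, 118.1]
orientation: [-1.561, 0.211, -0.21]
contact_force: [0.1, 0.9, -4.7]
gripper_width: 13.9
[564.67015845 258.03906131 118.13151809] [ 0.06320053  0.92843917 -4.6972203 ] [ 0.31606288 -0.20345244  0.26345593]
barrel rim z 2145 80.21972673408621
w2 foot 20.42989829960385 rim 80.36979531645311
w4 foot 20.457838421220146 rim 80.40815684205748
w5 foot 20.38259540738443 rim 80.35839424435932
```

View pics/s5.png

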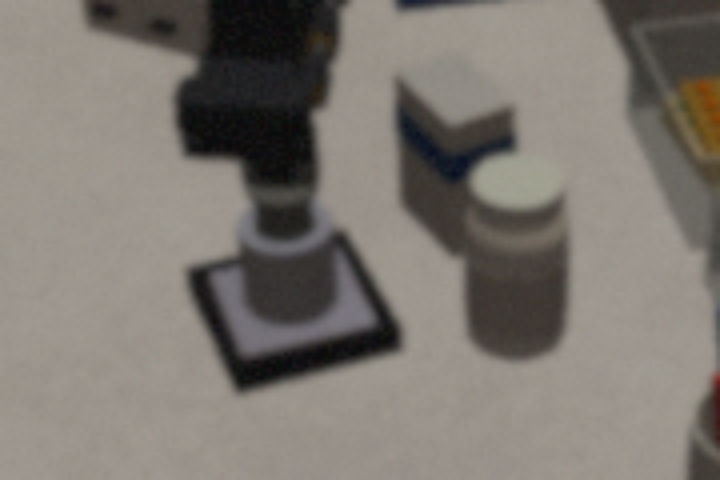

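The crusher is still seated: the foot top reads 20.4 mm and the rim 80.4 mm, unchanged since before the twist. The plunger is rising, so I'll continue.

```bash
python3 -m pendant '[{"travel":[0,0,0],"turn":6},{"travel":[0,0,0.025],"turn":12},{"travel":[0,0,0.05],"turn":18},{"travel":[0,0,0.08],"turn":24},{"travel":[0,0,0.11],"turn":30},{"travel":[0,0,0.14],"turn":36},{"travel":[0,0,0.17],"turn":42},{"travel":[0,0,0.2],"turn":48},{"travel":[0,0,0.23],"turn":54},{"travel":[0,0,0.26],"turn":60},{"travel":[0,0,0.26],"turn":54},{"travel":[0,0,0.28],"turn":48},{"travel":[0,0,0.31],"turn":42},{"travel":[0,0,0.34],"turn":36},{"travel":[0,0,0.37],"turn":30},{"travel":[0,0,0.4],"turn":24},{"travel":[0,0,0.43],"turn":18},{"travel":[0,0,0.46],"turn":12},{"travel":[0,0,0.49],"turn":6},{"travel":[0,0,0.52],"turn":0}]'
python3 -m pendant '[{"travel":[0,0,0],"turn":6},{"travel":[0,0,0.025],"turn":12},{"travel":[0,0,0.05],"turn":18},{"travel":[0,0,0.08],"turn":24},{"travel":[0,0,0.11],"turn":30},{"travel":[0,0,0.14],"turn":36},{"travel":[0,0,0.17],"turn":42},{"travel":[0,0,0.2],"turn":48},{"travel":[0,0,0.23],"turn":54},{"travel":[0,0,0.26],"turn":60},{"travel":[0,0,0.26],"turn":54},{"travel":[0,0,0.28],"turn":48},{"travel":[0,0,0.31],"turn":42},{"travel":[0,0,0.34],"turn":36},{"travel":[0,0,0.37],"turn":30},{"travel":[0,0,0.4],"turn":24},{"travel":[0,0,0.43],"turn":18},{"travel":[0,0,0.46],"turn":12},{"travel":[0,0,0.49],"turn":6},{"travel":[0,0,0.52],"turn":0}]'
cat > chk.py <<'E'
from wl import *
n=sys.argv[1]
s,p,d,T=look(n);print(s["eef_pos"],s["contact_force"],s["ft_torque"])
w=cloud("wrist",d,T);im=cv2.imread(f"pics/{n}.png").astype(int)
m=(im[...,0]-im[...,2]>18)&(np.hypot(w[...,0]-565,w[...,1]-258)<75)
z=w[m][:,2]; print("foot",np.median(z[z<45]),"rim",np.median(z[(z>70)&(z<90)]))
p,d=env.camera("side");cv2.imwrite(f"pics/s{n}.png",cv2.resize(p[100:220,220:400,::-1],None,fx=4,fy=4))
E
python3 chk.py w6
```

```text
clock: 8.97
eef_pos: [564.7, 257.9, 123.6]
orientation: [-1.561, 0.209, -0.208]
contact_force: [-0.2, 1.5, -3.1]
gripper_width: 14.1
clock: 10.63
eef_pos: [564.7, 257.9, 128.8]
orientation: [-1.561, 0.209, -0.208]
contact_force: [-0.4, 0.0, -3.7]
gripper_width: 13.9
[564.68603586 257.8914986  128.80365469] [-0.40366256  0.02429257 -3.6885286 ] [ 0.27510893 -0.11227891  0.1741661 ]
foot 20.37272379569157 rim 80.36864681117012
```

View pics/sw6.png

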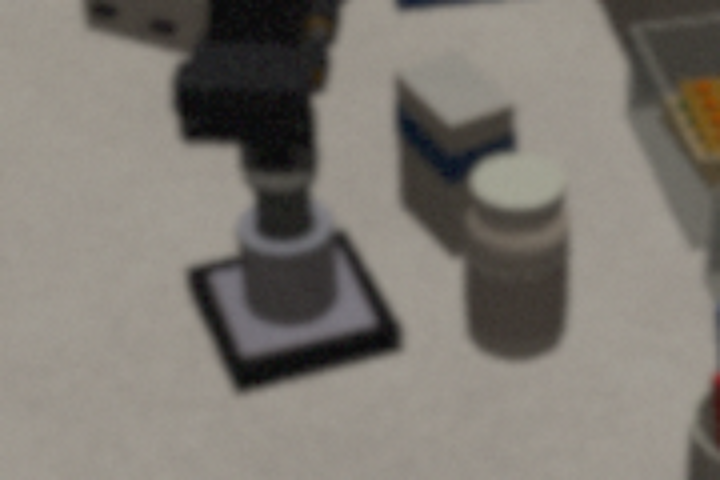

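The side view shows the collar well clear of the rim, and the crusher is still seated. Two more calls should pass the release point, which I expect near a TCP height of 135.

```bash
python3 -m pendant '[{"travel":[0,0,0],"turn":6},{"travel":[0,0,0.025],"turn":12},{"travel":[0,0,0.05],"turn":18},{"travel":[0,0,0.08],"turn":24},{"travel":[0,0,0.11],"turn":30},{"travel":[0,0,0.14],"turn":36},{"travel":[0,0,0.17],"turn":42},{"travel":[0,0,0.2],"turn":48},{"travel":[0,0,0.23],"turn":54},{"travel":[0,0,0.26],"turn":60},{"travel":[0,0,0.26],"turn":54},{"travel":[0,0,0.28],"turn":48},{"travel":[0,0,0.31],"turn":42},{"travel":[0,0,0.34],"turn":36},{"travel":[0,0,0.37],"turn":30},{"travel":[0,0,0.4],"turn":24},{"travel":[0,0,0.43],"turn":18},{"travel":[0,0,0.46],"turn":12},{"travel":[0,0,0.49],"turn":6},{"travel":[0,0,0.52],"turn":0}]'
python3 -m pendant '[{"travel":[0,0,0],"turn":6},{"travel":[0,0,0.025],"turn":12},{"travel":[0,0,0.05],"turn":18},{"travel":[0,0,0.08],"turn":24},{"travel":[0,0,0.11],"turn":30},{"travel":[0,0,0.14],"turn":36},{"travel":[0,0,0.17],"turn":42},{"travel":[0,0,0.2],"turn":48},{"travel":[0,0,0.23],"turn":54},{"travel":[0,0,0.26],"turn":60},{"travel":[0,0,0.26],"turn":54},{"travel":[0,0,0.28],"turn":48},{"travel":[0,0,0.31],"turn":42},{"travel":[0,0,0.34],"turn":36},{"travel":[0,0,0.37],"turn":30},{"travel":[0,0,0.4],"turn":24},{"travel":[0,0,0.43],"turn":18},{"travel":[0,0,0.46],"turn":12},{"travel":[0,0,0.49],"turn":6},{"travel":[0,0,0.52],"turn":0}]'
python3 chk.py w7
```

```text
clock: 12.4
eef_pos: [564.9, 257.9, 134.5]
orientation: [-1.561, 0.208, -0.207]
contact_force: [-0.6, 0.5, -1.8]
gripper_width: 13.8
clock: 14.07
eef_pos: [564.9, 257.9, 139.8]
orientation: [-1.561, 0.208, -0.207]
contact_force: [-0.3, -0.2, -2.0]
gripper_width: 13.7
[564.89573706 257.87866395 139.7602008 ] [-0.32811923 -0.16852973 -1.97108945] [ 0.15371933  0.10218652 -0.01241263]
foot 20.425657020387234 rim 80.39217800388477
```

View pics/sw7.png

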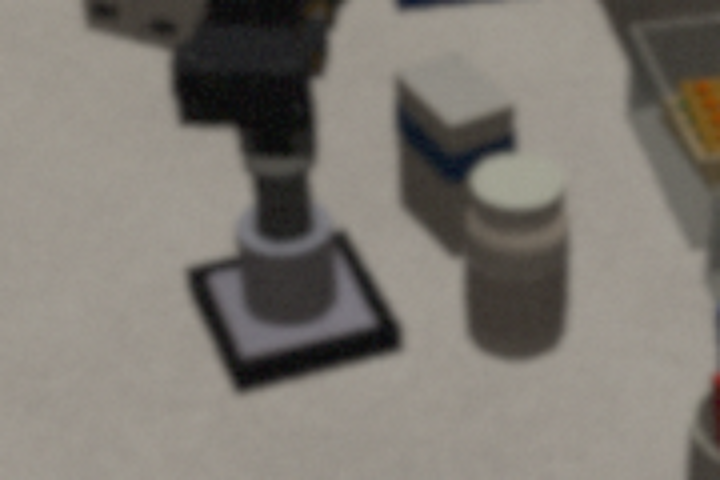

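The force is now just the plunger's weight (2.0 N), the moment is about zero and the crusher is seated. Lifting clear.

```bash
python3 -m pendant '[{"travel":[0,0,0.1],"turn":0},{"travel":[0,0,0.2],"turn":0},{"travel":[0,0,0.4],"turn":0},{"travel":[0,0,0.6],"turn":0},{"travel":[0,0,0.9],"turn":0},{"travel":[0,0,1.2],"turn":0},{"travel":[0,0,1.6],"turn":0},{"travel":[0,0,2.2],"turn":0},{"travel":[0,0,3],"turn":0},{"travel":[0,0,3.9],"turn":0},{"travel":[0,0,4.9],"turn":0},{"travel":[0,0,5.9],"turn":0},{"travel":[0,0,6.8],"turn":0},{"travel":[0,0,7.5],"turn":0},{"travel":[0,0,8],"turn":0},{"travel":[0,0,8],"turn":0}]'
python3 chk.py w8; python3 - <<'E'
from h import *
p,d=env.camera("scene");cv2.imwrite("pics/sc8.png",p[:,:,::-1])
im,d=env.camera("side");im=im[:,:,::-1].copy();cv2.imwrite("pics/si8.png",im)
w=cloud("side",d);
m=(w[...,2]>33)&(w[...,2]<47)&(w[...,1]<-120)&(w[...,1]>-400)&(w[...,0]>380)&(w[...,0]<660)
m&=(im.min(2)>40)
print("rim",m.sum(),cv2.minAreaRect(w[m][:,:2].astype(np.float32)))
m=(w[...,2]>50)&(w[...,2]<62)&(w[...,1]<-180)&(w[...,1]>-320)&(w[...,0]>500)&(w[...,0]<620)
print("cup",m.sum(),cv2.minAreaRect(w[m][:,:2].astype(np.float32)))
for t in [(-120,-85),(120,-85),(120,85),(-120,85),(-60,0)]:
    a=np.radians(-8.8);x=521.8+t[0]*np.cos(a)-t[1]*np.sin(a);y=-261.7+t[0]*np.sin(a)+t[1]*np.cos(a)
    print(t,round(x,1),round(y,1),proj("side",[x,y,40 if t[1] else 5]).round(1),proj("scene",[x,y,40 if t[1] else 5]).round(1))
E
```

```text
clock: 15.5
eef_pos: [565.6, 258.3, 221.1]
orientation: [-1.56, 0.207, -0.21]
contact_force: [-0.1, 0.4, -1.3]
gripper_width: 13.8
[565.60573881 258.32643282 221.14748407] [-0.14305316  0.40850688 -1.33506674] [ 0.12005853 -0.04591478  0.01522783]
foot 20.654488068983994 rim 80.30731221189538
rim 1735 ((535.3473510742188, -263.19024658203125), (173.3910675048828, 267.620849609375), 81.1581802368164)
cup 322 ((589.6026611328125, -253.372802734375), (59.60805892944336, 58.247955322265625), 56.663246154785156)
(-120, -85) 390.2 -327.3 [233.6 400.4] [271.1 136.3]
(120, -85) 627.4 -364.1 [380.4 393.5] [202.6 170.8]
(120, 85) 653.4 -196.1 [369.8 306.6] [243.2 200.2]
(-120, 85) 416.2 -159.3 [243.3 312.1] [312.3 159.1]
(-60, 0) 462.5 -252.5 [274.8 361.4] [275.9 166. ]
```

View pics/si8.png

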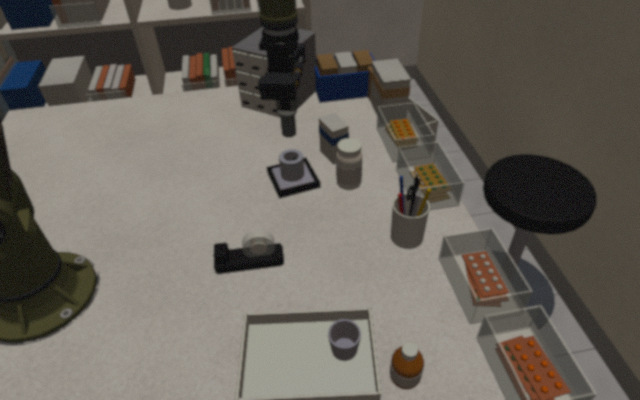

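View pics/sc8.png

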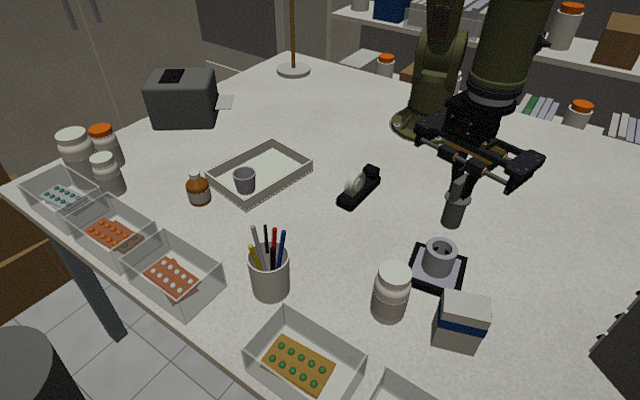

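The plunger is out and hanging upright at (455,208) in the scene view, with the crusher seated and its bore empty at (440,250). Projected tray corners match the images. The middle of the empty half is at (462.5,−252.5), so I'll travel over at this height.

```bash
python3 -m pendant '[{"travel":[-0.1,-0.5,0],"turn":0},{"travel":[-0.3,-1.5,0],"turn":0},{"travel":[-0.6,-3.2,0],"turn":1},{"travel":[-1.1,-5.6,0],"turn":1},{"travel":[-1.7,-8.5,0],"turn":2},{"travel":[-2.4,-12,0],"turn":2},{"travel":[-3.1,-15.5,0],"turn":3},{"travel":[-3.8,-19,0],"turn":3},{"travel":[-4.5,-22.5,0],"turn":4},{"travel":[-5.2,-26,0],"turn":4},{"travel":[-5.9,-29.5,0],"turn":4},{"travel":[-6.6,-33,0],"turn":5},{"travel":[-7.3,-36.5,0],"turn":5},{"travel":[-8,-40,0],"turn":6},{"travel":[-8.7,-43.2,0],"turn":6},{"travel":[-9.3,-46,0],"turn":6},{"travel":[-9.7,-48.3,0],"turn":6.5},{"travel":[-10.1,-50,0],"turn":6.5},{"travel":[-10.3,-50.9,0],"turn":6.5},{"travel":[-10.3,-51.1,0],"turn":6.5}]'
python3 -m pendant '[{"travel":[0,0,0],"turn":0},{"travel":[0,0,0],"turn":0},{"travel":[0,0,0],"turn":0}]'
python3 - <<'E'
from wl import *
s,p,d,T=look("w9");print(s["eef_pos"],s["contact_force"],s["joint_pos"].round(2))
p,d=env.camera("side");cv2.imwrite("pics/s9.png",p[:,:,::-1])
w=cloud("side",d);
p,d=env.camera("scene");cv2.imwrite("pics/sc9.png",p[:,:,::-1]);w=cloud("scene",d)
m=(np.hypot(w[...,0]-462,w[...,1]+252)<45)&(w[...,2]>100)&(w[...,2]<205)
z=w[m][:,2];print("foot z",np.percentile(z,[0.5,2,5]))
E
```

```text
clock: 17.37
eef_pos: [460.4, -255.5, 219.4]
orientation: [-1.568, 0.123, -0.122]
contact_force: [-0.8, -0.9, -2.5]
gripper_width: 13.7
clock: 17.62
eef_pos: [462.6, -251.3, 219.5]
orientation: [-1.567, 0.117, -0.117]
contact_force: [1.1, -0.1, -2.0]
gripper_width: 13.6
[ 462.55836209 -251.34252884  219.54798353] [ 1.06912655 -0.06818116 -2.0024955 ] [ 0.39  0.06  0.06  1.76 -0.    1.32  1.87]
foot z [147.73656415 149.47205311 151.53002314]
```

View pics/s9.png

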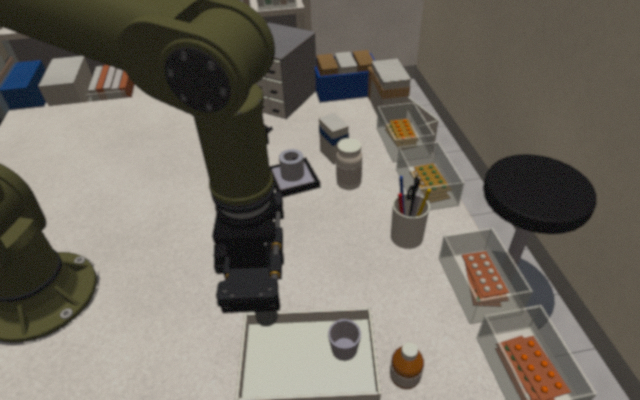

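View pics/sc9.png

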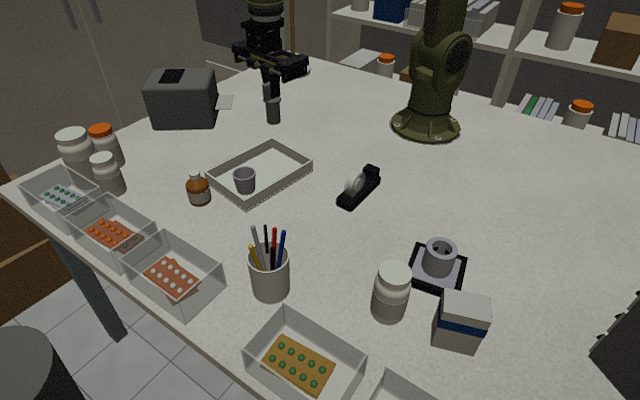

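The plunger hangs upright over the empty half, with its foot at z≈147.6 (TCP − 72, as expected). Next: lower 13.7 cm, then ease down to contact.

```bash
python3 -m pendant '[{"travel":[0,0,-0.5],"turn":0},{"travel":[0,0,-1.5],"turn":0},{"travel":[0,0,-3],"turn":0},{"travel":[0,0,-4.5],"turn":0},{"travel":[0,0,-6],"turn":0},{"travel":[0,0,-7.5],"turn":0},{"travel":[0,0,-9],"turn":0},{"travel":[0,0,-10.3],"turn":0},{"travel":[0,0,-11.4],"turn":0},{"travel":[0,0,-12.3],"turn":0},{"travel":[0,0,-13],"turn":0},{"travel":[0,0,-13.4],"turn":0},{"travel":[0,0,-13.7],"turn":0},{"travel":[0,0,-13.7],"turn":0},{"travel":[0,0,-13.7],"turn":0}]'
python3 -m pendant '[{"travel":[0,0,-0.1],"turn":0},{"travel":[0,0,-0.2],"turn":0},{"travel":[0,0,-0.2],"turn":0},{"travel":[0,0,-0.2],"turn":0}]'
```

```text
clock: 19.02
eef_pos: [462.3, -253.2, 83.0]
orientation: [-1.568, 0.119, -0.12]
contact_force: [-0.5, -0.2, -0.6]
gripper_width: 13.6
clock: 19.35
eef_pos: [462.1, -253.1, 80.8]
orientation: [-1.568, 0.119, -0.12]
contact_force: [-0.0, -0.1, -2.3]
gripper_width: 14.2
```

```bash
python3 -m pendant '[{"travel":[0,0,-0.1],"turn":0},{"travel":[0,0,-0.2],"turn":0},{"travel":[0,0,-0.25],"turn":0},{"travel":[0,0,-0.25],"turn":0}]'
python3 -m pendant '[{"travel":[0,0,-0.1],"turn":0},{"travel":[0,0,-0.1],"turn":0},{"travel":[0,0,-0.1],"turn":0}]'
```

```text
clock: 19.68
eef_pos: [461.9, -253.0, 77.9]
orientation: [-1.567, 0.119, -0.119]
contact_force: [0.7, 0.4, -2.1]
gripper_width: 13.8
clock: 19.93
eef_pos: [462.1, -253.0, 77.1]
orientation: [-1.567, 0.119, -0.119]
contact_force: [0.2, -0.7, -1.2]
gripper_width: 13.7
```

```bash
python3 -m pendant '[{"travel":[0,0,-0.07],"turn":0},{"travel":[0,0,-0.07],"turn":0},{"travel":[0,0,-0.07],"turn":0}]'
python3 -m pendant '[{"travel":[0,0,-0.07],"turn":0},{"travel":[0,0,-0.07],"turn":0},{"travel":[0,0,-0.07],"turn":0}]'
```

```text
clock: 20.18
eef_pos: [462.2, -253.1, 77.1]
orientation: [-1.567, 0.119, -0.12]
contact_force: [-1.1, -0.2, 5.2]
gripper_width: 13.5
clock: 20.43
eef_pos: [462.3, -253.1, 77.1]
orientation: [-1.568, 0.119, -0.12]
contact_force: [-4.2, 1.3, 9.6]
gripper_width: 13.9
```

The foot is on the floor at TCP 77.1, as predicted. Easing off slightly, then opening.

```bash
python3 -m pendant '[{"travel":[0,0,0.08],"turn":0},{"travel":[0,0,0.08],"turn":0},{"travel":[0,0,0.08],"turn":0}]'
python3 -m pendant '[{"travel":[0,0,0],"turn":0},{"travel":[0,0,0],"turn":0},{"travel":[0,0,0],"turn":0},{"travel":[0,0,0],"turn":0},{"travel":[0,0,0],"turn":0},{"travel":[0,0,0],"turn":0},{"travel":[0,0,0],"turn":0},{"travel":[0,0,0],"turn":0},{"travel":[0,0,0],"turn":0},{"travel":[0,0,0],"turn":0}]' 1
python3 - <<'E'
from wl import *
s,p,d,T=look("w10")
p,d=env.camera("scene");cv2.imwrite("pics/sc10.png",cv2.resize(p[80:220,180:340,::-1],None,fx=4,fy=4))
E
```

```text
clock: 20.68
eef_pos: [462.2, -253.1, 77.0]
orientation: [-1.568, 0.119, -0.12]
contact_force: [-2.1, 1.0, 6.1]
gripper_width: 14.1
clock: 21.52
eef_pos: [462.0, -253.0, 76.5]
orientation: [-1.567, 0.119, -0.119]
contact_force: [0.4, -0.2, -1.0]
gripper_width: 72.6
```

View pics/sc10.png

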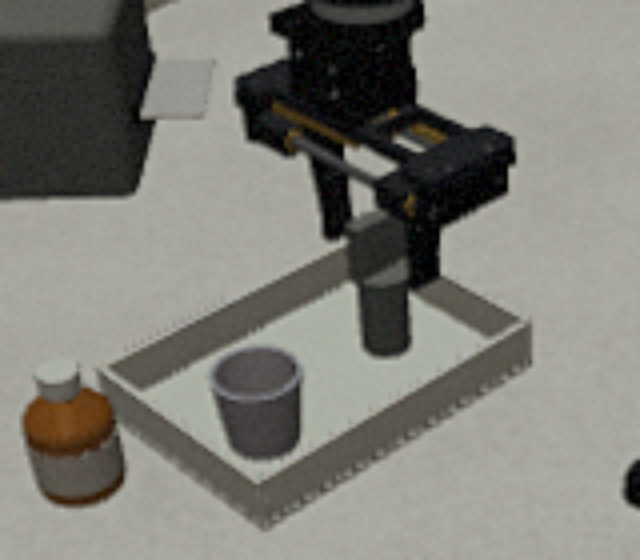

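View pics/w10.png

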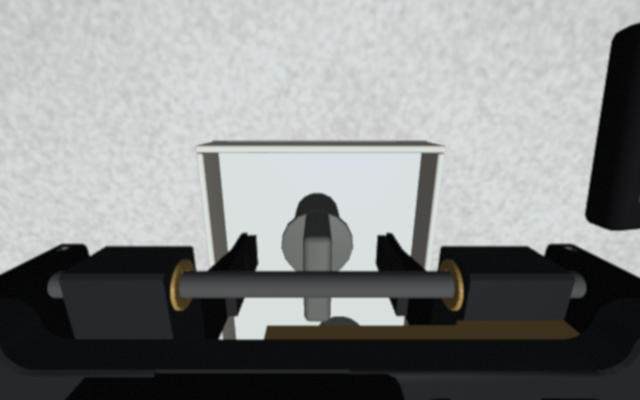

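The plunger stands upright in the tray, with its foot at about (383,345) in the crop, and the fingers are clear on both sides. Retreating straight up.

```bash
python3 -m pendant '[{"travel":[0,0,0.5],"turn":0},{"travel":[0,0,1.5],"turn":0},{"travel":[0,0,3],"turn":0},{"travel":[0,0,4.5],"turn":0},{"travel":[0,0,6],"turn":0},{"travel":[0,0,7.5],"turn":0},{"travel":[0,0,9],"turn":0},{"travel":[0,0,10.5],"turn":0},{"travel":[0,0,12],"turn":0},{"travel":[0,0,13.3],"turn":0},{"travel":[0,0,14.3],"turn":0},{"travel":[0,0,15],"turn":0},{"travel":[0,0,15],"turn":0},{"travel":[0,0,15],"turn":0}]'
python3 - <<'E'
from wl import *
s,p,d,T=look("w11")
w=cloud("wrist",d,T)
m=(np.hypot(w[...,0]-462,w[...,1]+253)<40)&(w[...,2]>100)&(w[...,2]<125)
print("top",np.median(w[m],0),cv2.minAreaRect(w[m][:,:2].astype(np.float32)))
p,d=env.camera("scene");w=cloud("scene",d);cv2.imwrite("pics/sc11.png",p[:,:,::-1])
im=p[:,:,::-1].astype(int)
d0=np.load("pics/scene0.npy");w0=cloud("scene",d0)
m=(np.hypot(w[...,0]-462,w[...,1]+253)<45)&(w[...,2]>100)&(w[...,2]<125)
print("scene top",m.sum(),w[m].mean(0),cv2.minAreaRect(w[m][:,:2].astype(np.float32)))
m=(np.hypot(w[...,0]-565,w[...,1]-258)<36)&(w[...,2]>76)&(w[...,2]<86)
print("crusher rim",np.median(w[m],0))
p,d=env.camera("side");cv2.imwrite("pics/si11.png",p[:,:,::-1])
E
```

```text
clock: 22.78
eef_pos: [462.0, -253.0, 226.6]
orientation: [-1.567, 0.119, -0.12]
contact_force: [-0.4, 0.0, 0.1]
gripper_width: 87.1
top [ 460.03014343 -253.55279147  113.04652475] ((461.9812316894531, -253.91259765625), (13.181076049804688, 48.075843811035156), 81.33382415771484)
scene top 108 [ 466.02496979 -249.54334509  109.00130543] ((463.17791748046875, -251.01296997070312), (14.591829299926758, 47.97514724731445), 78.64930725097656)
crusher rim [567.43211868 258.97161531  79.43605995]
```

View pics/sc11.png

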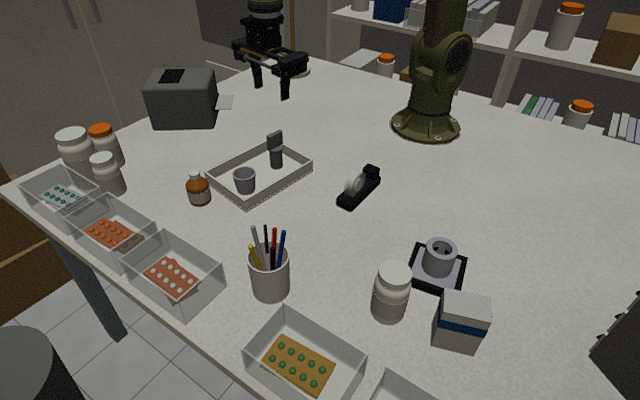

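View pics/si11.png

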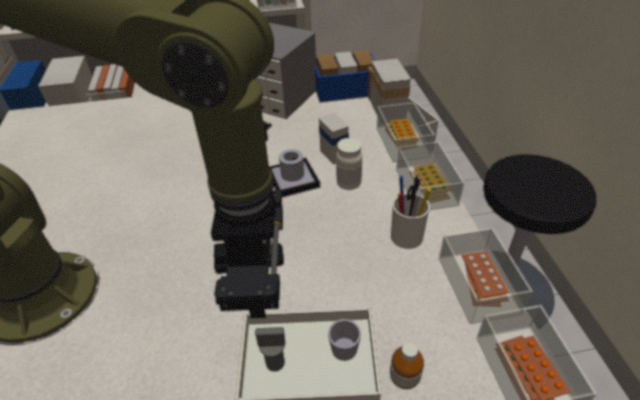

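The plunger stands upright in the tray at scene (276,150) and side (271,342). Its top is at 113 mm, exactly 108 mm above the 5 mm floor. The crusher is still in its seat, the other objects are in place and the gripper is clear.

```bash
python3 -c "
from rig import env
print(env.close_job(), env.sense()['clock'])"
```

```text
the job is handed in; nothing more can be done
the job is handed in; nothing more can be done
```

The plunger is out of the crusher and standing upright on the floor of the wash tray's empty half, and the job is handed in. I worked it loose with swings of about ±30° at no more than 3 mm of rise per radian. I lifted it straight only once the wrist force had dropped to its own weight, and handed in at about 23 s of the 72 s allowed.

**Last checks:**
- **Plunger:** its top is at 113 mm, which is 108 mm above the tray's 5 mm floor, so it stands upright. Its centre is at about (462, −254).
- **Crusher:** it stayed seated throughout. Its foot top read 20.4 mm and its rim 80.4 mm at every check through the twisting, with at most 0.3 mm of change after the lift-out.
- **Other objects:** compared by eye with the first pictures, they had not moved.
- **Gripper:** it was about 15 cm up, fully open and touching nothing.

**Disagreements:** the cameras differed by a few mm.
- **Before the grasp:** the side camera put the plate at (562, 253), against (564.7, 257.8) from the wrist camera. The gripper partly blocked the side view, so I used the wrist camera's figure.
- **At the end:** the scene camera put the plunger's top about 3 mm from where the wrist camera did, which makes no difference to the result.

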